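# Snap the gasketed lid of a storage box shut, corner to opposite corner

### The arm

A 6-joint arm with a two-finger parallel gripper is mounted at the origin on the work surface; the furniture and walls round the work are solid. World frame = base frame: x ahead of the robot, y to its left, z up, the work surface at z = 0. Lengths are in mm, angles in rad, forces in N, time in s.
With the tool pointing down it reaches from about 275 to 750 mm from the base axis. Payload 10.2 kg.
Tool frame: the origin (TCP) lies at the very end of the fingers, on their centre line; the grasp point (between the pads) lies 19 mm behind it; z points along the fingers, y is the line along which they close (so a half turn about z gives the same grasp; the last joint's range is limited). The gripper opens to 85 mm and grips with 20 to 120 N. Pads are 22 mm wide; open, the fingers measure 114 mm over their backs; the gripper's body (76 mm by 85 mm) begins 54 mm behind the grasp point. The pads swing forward as they close: fully open they stand 13 mm farther back than shut.
Start: joints at [-1.402, 0.313, 1.498, -0, 1.331, -0.223], TCP at [200.461, -485.228, 203.094] pointing down, gripper open.
Joint ranges: [-2.94, 2.94], [-0.97, 2.17], [0.19, 2.56], [-1.23, 4.37], [0.02, 3.11], [-2.88, 2.88]. Speed limits (rad/s): [2.39, 2.39, 3.01, 3.14, 3.14, 3.14].

### API

Orientations are given as a unit quaternion [w, x, y, z].
In Python, from rig import * gives the robot as it stands. The module is installed in compiled form; this text tells all that it offers.
- The arm moves only by the shell command python3 -m crank 'ROWS' [FORCE]. ROWS is JSON, a list that holds one entry, the list of rows, each a list of 7 numbers: the shift along the tool's x, y, z in units of 25 mm (1.0 is 25 mm), then the turn, a rotation vector about the tool's x, y, z in units of 8 degrees (1.0 is 8 degrees), then the finger opening in mm, from 0 to 85.4. A call has exactly 8 rows; each row shifts and turns the commanded pose from where the row before left it, along the tool's axes as they then stand; what a row does not reach is not made up. A row lasts 1/10 s, in which the tool goes at most 50 mm and 8.59 degrees, less where a joint would pass 70% of its speed; a pose out of reach is approached as far as the arm can. A call is refused whole if a number of a shift passes 1 or a number of a turn 1, either way. A call with a gripper value outside its range is refused whole. The fingers move at their own pace and stop on an object; FORCE is the grip in N (left out, the last holds). Time passes only in rows, so rows that do not move let the fingers close, or fill a call up. It gives the time, the measured TCP pose, the force, the opening and the grip force at its end, in the units of the state.
- sense(): the state, without advancing time (a new reading comes with each control period).
- capture(name): name is "side" or "top" or "wrist"; returns the picture (384x512x3 uint8, blue, green, red); there is no depth.
- camera_model(name): a dict with "fx", "fy", "cx", "cy" (pixels), "world_from_camera" (4x4, takes a point from camera to world coordinates); the wrist camera has in their place "T_tool_cam" (4x4, takes a point from camera to tool coordinates, whose origin is the TCP and whose axes are the flange's). Camera axes: x right, y up, looking along -z (the intrinsics and any distortion apply to the point x, -y, -z); pixel columns grow to the right and rows downward; lengths in mm; the calibration is good to about 2 mm. The wrist camera is an equidistant fisheye: a pixel r from the principal point sees the ray r / f radians off the axis. A picture is of the moment at which its call begins: read the wrist's pose just before it. camera_model takes no time and is no camera call.
- finish_job(): hands the job in; it is judged then, once.
The state is a dict: "time_s": time; "joints": joint angles; "dq": joint speeds; "tau": joint torques, N m; "eef_pos": TCP position; "ee_rot": TCP orientation; "force": force on the tool from outside, world axes, zero at the start; "wrist_torque": the same for the moment, N m; "grip_width": opening from 0.0 (shut) to 1.0 (fully open); "grip_force": force on a finger pad.
Only numpy, scipy, OpenCV 4.12 (cv2) and the standard library are available. Lean on these libraries where they do the work, as an engineer would, in place of code of your own. Each camera call takes 0.05 s, during which the arm holds its last target. There are 200 camera calls.

### The job

The stationery box is packed and its lid is lying loose on the gasket: press down the four corner clips until each snaps over the rim, so that the lid is clamped all round. Work crosswise so that the gasket beds evenly: start with any corner, do the diagonally opposite corner second, and only then the other two. Leave the box standing where it is and everything else on the desk undisturbed.

Things in the scene. Friction and masses are not known exactly. Their poses are not given: they have to be found in the camera images.
- storage_box: clear plastic storage box (packed, about 2 kg, loose) with a white lid on a black gasket and four identical grey clips near the lid's corners, two on each long side; 102 mm (x) by 150 mm (y) over lid and rim. Origin: centre of the underside; x across the box, away from the robot at yaw 0; y along it, to the left; z up. The rim's bead is 60 mm up, its outer edge at x +-50 mm. Yaw within 0.22 rad.
- lid (a joint): how far the white lid stands above fully seated, m: about 0.003 at the start, held up by the springy gasket; under 0.001 when all four clips hold it. It tilts a little while only some clips are shut; a corner takes some 5 N to squeeze home and stops dead at 0
- clip_near_left (a joint): grey clip, long side near the robot, left end; pin along y at x -34, y +44, z 70 mm in the box's frame (lid seated). Plate 28 mm wide, 21 mm outward from the pin, then a 19 mm leg bent down to an inward hook. Angle, rad: 0 shut (plate level, top at z 72 mm); larger = swung up. Starts 0.4 to 0.65, stays where left; pressed on its outer half snaps over the rim at 6 to 12 N and holds near -0.01
- clip_near_left_pad (a point): point to press on clip_near_left: middle of the plate's upper face, 14 mm outward from the pin; it moves with the clip
- clip_near_right (a joint): grey clip, long side near the robot, right end; pin along y at x -34, y -44, z 70 mm in the box's frame (lid seated). Plate 28 mm wide, 21 mm outward from the pin, then a 19 mm leg bent down to an inward hook. Angle, rad: 0 shut (plate level, top at z 72 mm); larger = swung up. Starts 0.4 to 0.65, stays where left; pressed on its outer half snaps over the rim at 6 to 12 N and holds near -0.01
- clip_near_right_pad (a point): point to press on clip_near_right: middle of the plate's upper face, 14 mm outward from the pin; it moves with the clip
- clip_far_left (a joint): grey clip, long side away from the robot, left end; pin along y at x +34, y +44, z 70 mm in the box's frame (lid seated). Plate 28 mm wide, 21 mm outward from the pin, then a 19 mm leg bent down to an inward hook. Angle, rad: 0 shut (plate level, top at z 72 mm); larger = swung up. Starts 0.4 to 0.65, stays where left; pressed on its outer half snaps over the rim at 6 to 12 N and holds near -0.01
- clip_far_left_pad (a point): point to press on clip_far_left: middle of the plate's upper face, 14 mm outward from the pin; it moves with the clip
- clip_far_right (a joint): grey clip, long side away from the robot, right end; pin along y at x +34, y -44, z 70 mm in the box's frame (lid seated). Plate 28 mm wide, 21 mm outward from the pin, then a 19 mm leg bent down to an inward hook. Angle, rad: 0 shut (plate level, top at z 72 mm); larger = swung up. Starts 0.4 to 0.65, stays where left; pressed on its outer half snaps over the rim at 6 to 12 N and holds near -0.01
- clip_far_right_pad (a point): point to press on clip_far_right: middle of the plate's upper face, 14 mm outward from the pin; it moves with the clip
- mug: white mug, 92x127x95 mm; bystander; origin: middle of its underside
- pen_pot: black pen pot with pens, 80x80x147 mm; bystander; origin: middle of its underside
- sticky_pad: pad of yellow sticky notes left of the box, 78x77x20 mm; bystander; origin: middle of its underside
- glue_stick: glue stick standing upright right of the box, 26 mm across, 90 mm tall; bystander; origin: middle of its underside
- highlighter: blue marker lying in front of the box, 128x16x17 mm; bystander; origin: middle of its underside

How it is judged (in metres and radians):
On the way, in this order (a step that is already met when the one before it is completed fails the run):
1. one clip is snapped shut and the other three still stand up (((value of joint clip_near_left below 0.06 rad and value of joint each of clip_near_right, clip_far_left, clip_far_right above 0.2 rad) or (value of joint each of clip_near_left, clip_far_left, clip_far_right above 0.2 rad and value of joint clip_near_right below 0.06 rad) or (value of joint each of clip_near_left, clip_near_right, clip_far_right above 0.2 rad and value of joint clip_far_left below 0.06 rad) or (value of joint each of clip_near_left, clip_near_right, clip_far_left above 0.2 rad and value of joint clip_far_right below 0.06 rad))), for 0.1 s.
2. the diagonally opposite clip is shut as well, while the other two still stand up (((value of joint each of clip_near_left, clip_far_right below 0.06 rad and value of joint each of clip_near_right, clip_far_left above 0.2 rad) or (value of joint each of clip_near_left, clip_far_right above 0.2 rad and value of joint each of clip_near_right, clip_far_left below 0.06 rad))), for 0.1 s.
3. all four clips are shut (value of joint each of clip_near_left, clip_near_right, clip_far_left, clip_far_right below 0.06 rad), for 0.1 s.
At the end, for the whole second after the job is handed in: all four clips are shut (within 0.06 rad), the lid stands less than 1.5 mm above fully seated, and the box is at rest, level within 0.05 rad, within 30 mm of where it stood; none of the mug, pen pot, sticky notes, glue stick and marker has moved more than 30 mm (all of step 3 and value of joint lid below 0.0015 m and angle between storage_box's own z axis and vertical below 0.05 rad and linear speed of storage_box below 0.02 m/s); the robot touches nothing.
It fails at once if the box is shoved more than 30 mm (distance of storage_box from where it was at the start of the episode above 0.03 m).
It fails at once if the mug, pen pot, sticky notes, glue stick or marker is moved more than 30 mm (distance of any of mug, pen_pot, sticky_pad, glue_stick, highlighter from where it was at the start of the episode above 0.03 m).
It also fails if it takes over 45 s, if anything falls off the work surface, if the arm or the gripper's body presses on something with over 40 N, if the wrist force passes 120 N, or if a joint passes its speed limit or range.

## Working session

There is one attempt and no reset: what is moved stays moved. The work goes in short steps, Python scripts to look and compute and a shell command to move; the robot and the scene stay as the last step left them, time stands still between calls to the robot, and variables do not carry over. Pictures are saved under pics/ and viewed, at most 10 in all, crops included, and the job is handed in when it is done.

```bash
mkdir -p pics; python3 - <<'E'
from rig import *
import cv2
s=sense();print(s)
for n in("top","side"):
    im=capture(n);cv2.imwrite(f"pics/{n}0.png",im);m=camera_model(n);print(n,m)
E
```

```text
{'time_s': 0.0, 'joints': array([-1.40238514e+00,  3.13473615e-01,  1.49843503e+00,  3.58187796e-05,
        1.33098239e+00, -2.23369064e-01]), 'dq': array([ 3.12451969e-05, -7.85617792e-04, -2.19298119e-03, -8.37737111e-04,
       -5.80072820e-04,  1.26396113e-03]), 'tau': array([-1.38676121e-03, -4.12271118e+01, -2.59742206e+01, -2.58500759e-04,
        4.19580916e-03,  1.10193344e-05]), 'eef_pos': array([ 200.42723692, -484.92795162,  202.523782  ]), 'ee_rot': array([-6.48469601e-04,  9.80875428e-01,  1.94635488e-01,  3.52244089e-05]), 'force': array([-0.38995473, -0.73334871, -0.19489311]), 'wrist_torque': array([0.0284473 , 0.01647979, 0.00280789]), 'grip_force': 0.0, 'grip_width': 0.9989282162155285}
top {'fx': 352.89548388624763, 'fy': 352.89548388624763, 'cx': 256.7337171812284, 'cy': 195.43269850869777, 'world_from_camera': array([[-2.92458654e-02,  9.92460415e-01, -1.19025225e-01,
         3.35012068e+02],
       [-9.99384894e-01, -3.13377318e-02, -1.57410519e-02,
         8.24019304e+01],
       [-1.93523515e-02,  1.18491651e-01,  9.92766445e-01,
         9.17434922e+02],
       [ 0.00000000e+00,  0.00000000e+00,  0.00000000e+00,
         1.00000000e+00]])}
side {'fx': 370.7887657453615, 'fy': 370.7887657453615, 'cx': 263.2841399658041, 'cy': 198.03909981364444, 'world_from_camera': array([[ 9.67315839e-01, -1.74920125e-01,  1.83583816e-01,
         5.97653363e+02],
       [ 2.53498907e-01,  6.49386042e-01, -7.16963090e-01,
        -5.16863910e+02],
       [ 6.19450527e-03,  7.40068050e-01,  6.72503465e-01,
         6.55081884e+02],
       [ 0.00000000e+00,  0.00000000e+00,  0.00000000e+00,
         1.00000000e+00]])}
```

View pics/top0.png

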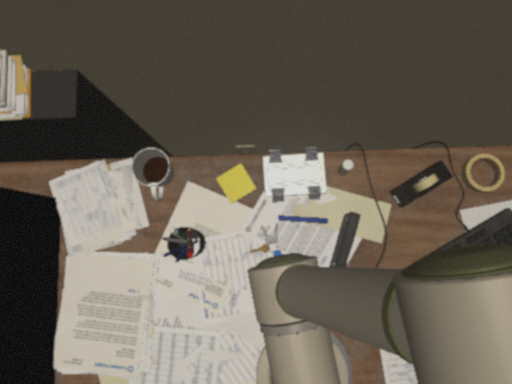

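View pics/side0.png

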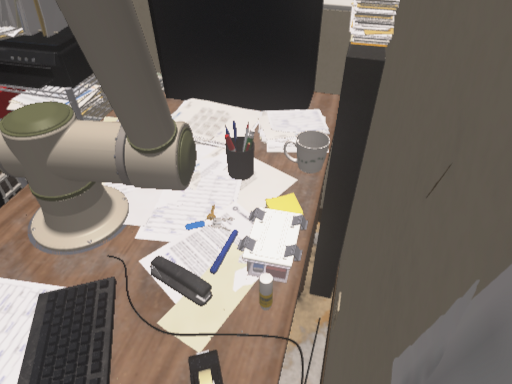

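The top view shows the box around (295,175) with clips at about (276,155), (311,153), (278,194), (314,193). The side view shows it around (273,243). I'll enlarge both.

```bash
python3 - <<'E'
import cv2,numpy as np
t=cv2.imread("pics/top0.png")[140:210,255:335];s=cv2.imread("pics/side0.png")[195:285,230:320]
a=cv2.resize(t,(640,560),interpolation=cv2.INTER_CUBIC)
cv2.imwrite("pics/t1.png",a)
cv2.imwrite("pics/s1.png",cv2.resize(s,(585,585),interpolation=cv2.INTER_CUBIC))
E
```

```text
(no output)
```

View pics/t1.png

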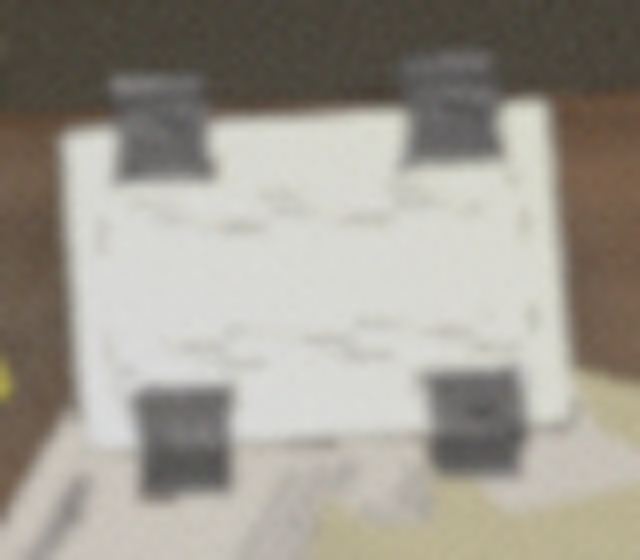

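View pics/s1.png

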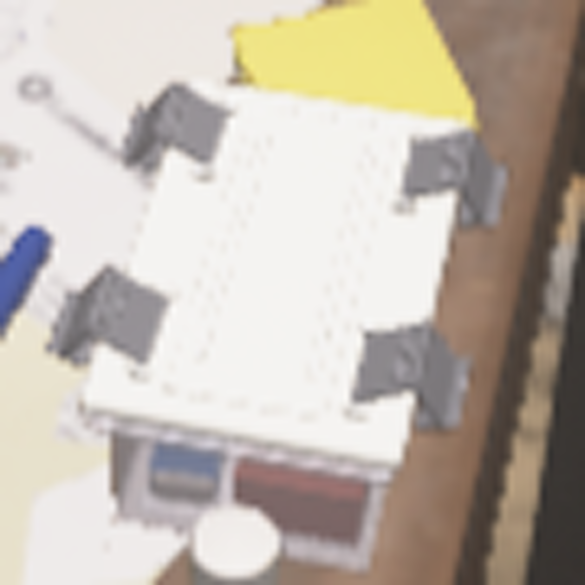

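```bash
cat > fit.py <<'E'
from rig import *
import numpy as np
from scipy.optimize import least_squares
cam={n:camera_model(n) for n in("top","side")}
def proj(n,P):
    m=cam[n];T=np.linalg.inv(m["world_from_camera"]);p=T[:3,:3]@P+T[:3,3]
    return np.array([m["fx"]*p[0]/-p[2]+m["cx"],m["fy"]*-p[1]/-p[2]+m["cy"]])
# clip: (sx,sy); end e=+1 left,-1 right ; kind 'i' inner edge, 'b' bend
O=[]
def top(sx,sy,k,l,r):
    for e,q in((1,l),(-1,r)):
        if q: O.append(("top",sx,sy,k,e,[255+(q[0]+.5)/8-.5,140+(q[1]+.5)/8-.5]))
def side(sx,sy,k,l,r):
    for e,q in((1,l),(-1,r)):
        if q: O.append(("side",sx,sy,k,e,[230+(q[0]+.5)/6.5-.5,195+(q[1]+.5)/6.5-.5]))
top(1,1,'i',(118,180),(212,178));top(1,-1,'i',(405,165),(500,160))
top(-1,1,'i',(137,392),(232,388));top(-1,-1,'i',(425,375),(520,370))
side(-1,1,'i',(232,118),(205,165));side(-1,-1,'i',(168,300),(148,362))
side(1,1,'i',(412,138),(403,192));side(1,-1,'i',(368,335),(355,400))
side(-1,1,'b',(180,82),(137,150));side(-1,-1,'b',(112,267),(78,335))
side(1,1,'b',(455,135),(460,195));side(1,-1,'b',(425,325),(420,400))
idx={(-1,1):0,(-1,-1):1,(1,1):2,(1,-1):3}
def pt(v,sx,sy,r,e,top=2):
    a=v[4+idx[sx,sy]];x=34+r*np.cos(a)-top*np.sin(a);z=70+v[3]+r*np.sin(a)+top*np.cos(a)
    c,s=np.cos(v[2]),np.sin(v[2]);X,Y=sx*x,sy*44+14*e
    return np.array([v[0]+c*X-s*Y,v[1]+s*X+c*Y,z])
def res(v):
    r=[]
    for n,sx,sy,k,e,q in O: r+=list(proj(n,pt(v,sx,sy,v[8] if k=='i' else 21,e))-q)
    return np.array(r+[(v[3]-3)/1.5,v[8]/3]+list((v[4:8]-.52)/.15))
if __name__=="__main__":
    v=least_squares(res,[450,0,0,3,.5,.5,.5,.5,0],x_scale=[50,50,.1,3,.3,.3,.3,.3,3]).x
    print(v.round(3));r=res(v);print(np.abs(r[:-6]).reshape(-1,2).round(1).tolist())
    for (sx,sy),i in idx.items(): print(sx,sy,"pad",pt(v,sx,sy,14,0).round(1),"r17",pt(v,sx,sy,17,0).round(1))
E
python3 fit.py
```

```text
[ 4.86666e+02  3.15100e+00  3.80000e-02  1.60600e+00  4.15000e-01
  5.11000e-01  4.45000e-01  4.36000e-01 -6.20000e-01]
[[0.2, 0.0], [0.1, 0.5], [0.4, 0.6], [0.0, 0.8], [0.3, 0.0], [0.6, 0.3], [0.1, 0.5], [0.1, 0.6], [1.3, 1.0], [0.1, 0.5], [0.5, 0.0], [0.7, 0.7], [0.2, 0.5], [0.9, 1.1], [0.3, 0.1], [0.7, 0.5], [1.9, 0.3], [1.7, 1.5], [0.9, 0.1], [0.9, 0.1], [2.2, 0.6], [0.4, 0.9], [0.7, 0.2], [0.7, 0.7]]
-1 1 pad [439.   45.4  79.1] r17 [436.3  45.3  80.3]
-1 -1 pad [443.1 -42.5  80.2] r17 [440.5 -42.6  81.7]
1 1 pad [530.8  48.8  79.4] r17 [533.5  48.9  80.7]
1 -1 pad [534.1 -39.1  79.3] r17 [536.9 -39.   80.6]
```

Box found at about (487, 3), yaw 0.04. I'll close the gripper, align the tool and travel towards the far right clip.

```bash
cat > go.py <<'E'
import sys,numpy as np
from rig import *
from scipy.spatial.transform import Rotation as R
# target: clip sx sy, outward r, z -> shift in tool axes (units) and turn (units)
sx,sy,r,z=map(float,sys.argv[1:5]);yaw=.038
s=sense();q=s["ee_rot"];Rt=R.from_quat(q,scalar_first=True)
X,Y=sx*(34+r),sy*44;c,n=np.cos(yaw),np.sin(yaw)
P=np.array([486.7+c*X-n*Y,3.2+n*X+c*Y,z])
Rg=R.from_matrix([[c,n,0],[n,-c,0],[0,0,-1]])
print("t",s["time_s"],"pos",s["eef_pos"].round(1),"F",s["force"].round(1),"shift",(Rg.inv().apply(P-s["eef_pos"])/25).round(2),"turn",((Rt.inv()*Rg).as_rotvec(degrees=True)/8).round(2))
E
python3 -m crank '[[[1,-0.5,0,0,0,0.84,0],[1,-0.5,0,0,0,0.84,0],[1,-0.5,0,0,0,0.84,0],[0.75,-1,0,0,0,0,0],[0.75,-1,0,0,0,0,0],[0.75,-1,0,0,0,0,0],[0.75,-1,0,0,0,0,0],[0.75,-1,0,0,0,0,0]]]' 60; python3 go.py 1 -1 18 95
```

```text
time_s: 0.9
eef_pos: [351.4, -299.2, 202.9]
ee_rot: [-0.0, 1.0, 0.02, -0.0]
force: [0.8, 0.2, -0.1]
grip_width: 0.0
grip_force: 0.0
t 0.9 pos [ 351.4 -299.2  202.9] F [ 0.8  0.2 -0.1] shift [  7.95 -10.12   4.31] turn [-0.    0.    0.01]
```

```bash
python3 -m crank '[[[0.8,-1,0,0,0,0,0],[0.8,-1,0,0,0,0,0],[0.8,-1,0,0,0,0,0],[0.8,-1,0,0,0,0,0],[0.8,-1,0,0,0,0,0],[0.8,-1,0,0,0,0,0],[0.8,-1,0,0,0,0,0],[0.8,-1,0,0,0,0,0]]]'; python3 go.py 1 -1 18 95
```

```text
time_s: 1.7
eef_pos: [503.3, -92.9, 202.8]
ee_rot: [-0.0, 1.0, 0.02, -0.0]
force: [0.0, -0.2, -1.2]
grip_width: -0.004
grip_force: 0.0
t 1.7 pos [503.3 -92.9 202.8] F [ 0.  -0.2 -1.2] shift [ 1.56 -2.11  4.31] turn [-0.    0.    0.01]
```

```bash
python3 -m crank '[[[0.75,-1,0,0,0,0,0],[0.75,-1,0.3,0,0,0,0],[0,0,1,0,0,0,0],[0,0,1,0,0,0,0],[0,0,1,0,0,0,0],[0,0,0.9,0,0,0,0],[0,0,0,0,0,0,0],[0,0,0,0,0,0,0]]]'; python3 go.py 1 -1 18 95; python3 - <<'E'
from rig import *
import cv2
a=capture("side")[170:280,220:330];cv2.imwrite("pics/a.png",cv2.resize(a,(600,600),interpolation=cv2.INTER_CUBIC))
E
```

```text
time_s: 2.5
eef_pos: [538.4, -42.8, 98.6]
ee_rot: [-0.0, 1.0, 0.02, -0.0]
force: [1.4, -0.4, 0.4]
grip_width: -0.0
grip_force: 0.0
t 2.5 pos [538.4 -42.8  98.6] F [ 1.4 -0.4  0.4] shift [ 0.08 -0.16  0.14] turn [-0.    0.    0.01]
```

View pics/a.png

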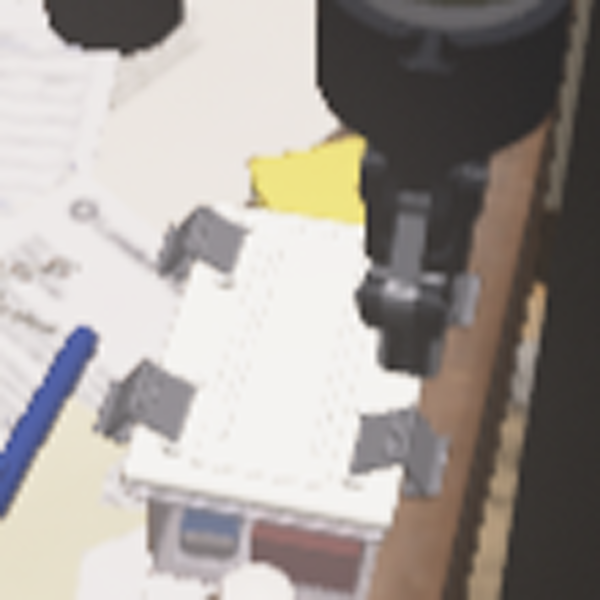

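The tip hovers over the far right clip: fingertip at about (410,370), clip at (400,440). Descending.

```bash
python3 -c "
from fit import *
print((proj('side',np.array([538.4,-42.8,98.6]))-[220,170])*5.45)"; python3 -m crank '[[[0.08,-0.16,0.15,0,0,0,0],[0,0,0.15,0,0,0,0],[0,0,0.15,0,0,0,0],[0,0,0.15,0,0,0,0],[0,0,0.15,0,0,0,0],[0,0,0.1,0,0,0,0],[0,0,0.1,0,0,0,0],[0,0,0,0,0,0,0]]]'; python3 go.py 1 -1 18 72
```

```text
[401.49483701 413.75907484]
time_s: 3.35
eef_pos: [539.9, -38.6, 74.0]
ee_rot: [-0.0, 1.0, 0.02, -0.0]
force: [-0.3, 0.0, 0.0]
grip_width: -0.001
grip_force: 0.0
t 3.35 pos [539.9 -38.6  74. ] F [-0.3  0.   0. ] shift [0.02 0.01 0.08] turn [-0.    0.    0.01]
```

Still no force at z = 74; I need to look.

```bash
python3 - <<'E'
from rig import *
from fit import *
import cv2
a=capture("side")[170:280,220:330];a=cv2.resize(a,(600,600),interpolation=cv2.INTER_CUBIC)
for z,c in((74,(0,0,255)),(86,(0,255,0))):
    p=(proj('side',np.array([539.9,-38.6,z]))-[220,170])*5.45;cv2.circle(a,tuple(int(i) for i in p),3,c,-1)
cv2.imwrite("pics/b.png",a)
E
```

```text
(no output)
```

View pics/b.png

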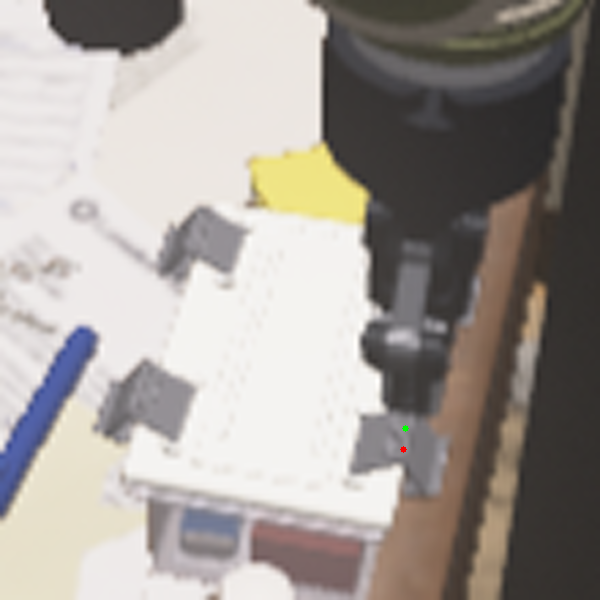

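```bash
python3 - <<'E'
from rig import *
import cv2,numpy as np
m=camera_model("wrist");print(m);s=sense();print(s["eef_pos"],s["joints"].round(3),s["grip_width"])
a=capture("wrist");cv2.imwrite("pics/w.png",cv2.resize(a,(800,600),interpolation=cv2.INTER_CUBIC))
E
```

```text
{'fx': 297.3186396354542, 'fy': 297.3186396354542, 'cx': 250.8447500441456, 'cy': 193.4989267097172, 'T_tool_cam': array([[-1.39238737e-03,  9.60617877e-01,  2.77869315e-01,
         7.17179624e+01],
       [ 9.99998871e-01,  1.18037974e-03,  9.30264342e-04,
        -8.38310885e-01],
       [ 5.65637248e-04,  2.77870297e-01, -9.60618435e-01,
        -1.71858743e+02],
       [ 0.00000000e+00,  0.00000000e+00,  0.00000000e+00,
         1.00000000e+00]])}
[540.02865464 -38.68191838  74.24137548] [-0.288  0.483  1.61  -0.     1.048  1.243] -0.004228903079092236
```

View pics/w.png

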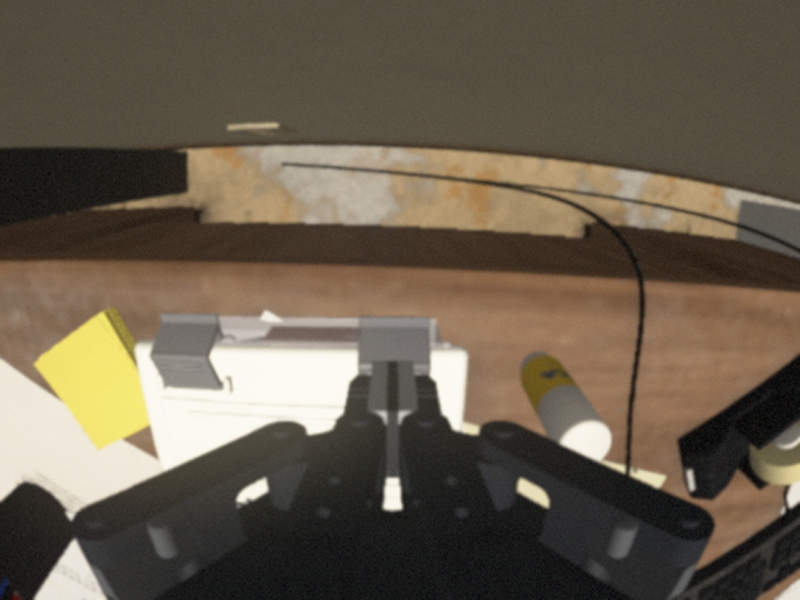

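The wrist view shows the fingertips at (390,362), over the far right clip at (395,340) and well centred. Both views suggest the shut tips end somewhat above the stated TCP. I'll probe down gently, watching force.

```bash
python3 -m crank '[[[0,0,0.05,0,0,0,0],[0,0,0.05,0,0,0,0],[0,0,0.05,0,0,0,0],[0,0,0.05,0,0,0,0],[0,0,0.05,0,0,0,0],[0,0,0.05,0,0,0,0],[0,0,0,0,0,0,0],[0,0,0,0,0,0,0]]]'
```

```text
time_s: 4.25
eef_pos: [540.1, -38.7, 66.8]
ee_rot: [-0.0, 1.0, 0.02, 0.0]
force: [-0.0, -0.1, -0.4]
grip_width: 0.004
grip_force: 0.0
```

```bash
python3 - <<'E'
from rig import *
from fit import *
import cv2
a=capture("side")[170:280,220:330];a=cv2.resize(a,(600,600),interpolation=cv2.INTER_CUBIC)
w=capture("wrist")[190:280,60:320]
w=cv2.resize(w,(800,277),interpolation=cv2.INTER_CUBIC);b=cv2.resize(a[250:520,50:500],(540,323));c=np.zeros((600,800,3),np.uint8);c[:277]=w;c[277:,:540]=b
cv2.imwrite("pics/c.png",c)
E
```

```text
(no output)
```

View pics/c.png

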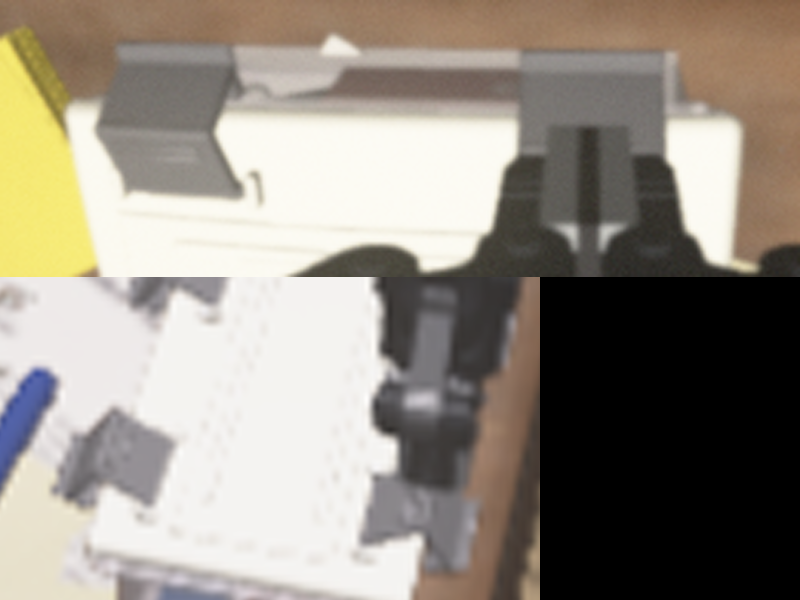

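The tips still hover just above the plate: wrist crop tip at (590,125), plate at (595,100). Continue down.

```bash
python3 -m crank '[[[0,0,0.06,0,0,0,0],[0,0,0.06,0,0,0,0],[0,0,0.06,0,0,0,0],[0,0,0.06,0,0,0,0],[0,0,0.06,0,0,0,0],[0,0,0,0,0,0,0],[0,0,0,0,0,0,0],[0,0,0,0,0,0,0]]]'
```

```text
time_s: 5.15
eef_pos: [540.1, -38.7, 59.4]
ee_rot: [0.0, 1.0, 0.02, 0.0]
force: [0.5, -0.3, 0.0]
grip_width: -0.001
grip_force: 0.0
```

```bash
python3 -m crank '[[[0,0,0.06,0,0,0,0],[0,0,0.06,0,0,0,0],[0,0,0.06,0,0,0,0],[0,0,0,0,0,0,0],[0,0,0,0,0,0,0],[0,0,0,0,0,0,0],[0,0,0,0,0,0,0],[0,0,0,0,0,0,0]]]'
python3 - <<'E'
from rig import *
from fit import *
import cv2
a=capture("side")[170:280,220:330];a=cv2.resize(a,(600,600),interpolation=cv2.INTER_CUBIC)
w=capture("wrist")[190:280,60:320]
w=cv2.resize(w,(800,277),interpolation=cv2.INTER_CUBIC);b=cv2.resize(a[250:520,50:500],(540,323));c=np.zeros((600,800,3),np.uint8);c[:277]=w;c[277:,:540]=b
cv2.imwrite("pics/d.png",c)
E
```

```text
time_s: 5.95
eef_pos: [540.1, -38.7, 54.9]
ee_rot: [-0.0, 1.0, 0.02, -0.0]
force: [1.2, 0.6, 1.5]
grip_width: -0.001
grip_force: 0.5
```

View pics/d.png

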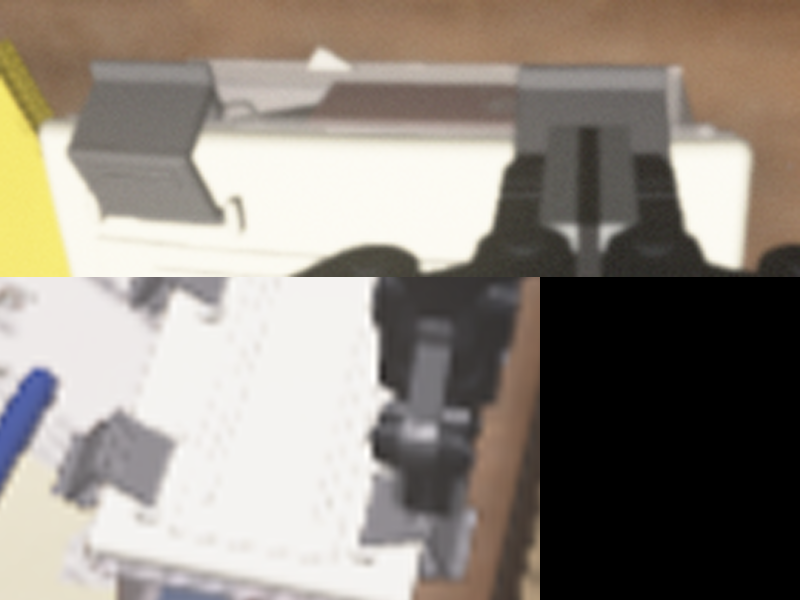

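Contact has begun (1.5 N) and the clip's leg has dropped slightly; the tip is on the outer half of the plate. Press on.

```bash
python3 -m crank '[[[0,0,0.05,0,0,0,0],[0,0,0.05,0,0,0,0],[0,0,0.05,0,0,0,0],[0,0,0.05,0,0,0,0],[0,0,0,0,0,0,0],[0,0,0,0,0,0,0],[0,0,0,0,0,0,0],[0,0,0,0,0,0,0]]]'
```

```text
time_s: 6.85
eef_pos: [540.6, -38.7, 50.2]
ee_rot: [0.0, 1.0, 0.02, 0.001]
force: [3.2, -0.3, 5.2]
grip_width: -0.001
grip_force: 2.6
```

```bash
python3 -m crank '[[[0,0,0.04,0,0,0,0],[0,0,0.04,0,0,0,0],[0,0,0.04,0,0,0,0],[0,0,0,0,0,0,0],[0,0,0,0,0,0,0],[0,0,0,0,0,0,0],[0,0,0,0,0,0,0],[0,0,0,0,0,0,0]]]'
```

```text
time_s: 7.65
eef_pos: [541.1, -38.8, 47.4]
ee_rot: [0.0, 1.0, 0.02, 0.001]
force: [5.6, 0.8, 5.0]
grip_width: 0.002
grip_force: 2.7
```

```bash
python3 -m crank '[[[0,0,0.04,0,0,0,0],[0,0,0.04,0,0,0,0],[0,0,0.04,0,0,0,0],[0,0,0,0,0,0,0],[0,0,0,0,0,0,0],[0,0,0,0,0,0,0],[0,0,0,0,0,0,0],[0,0,0,0,0,0,0]]]'
python3 - <<'E'
from rig import *
from fit import *
import cv2
a=capture("side")[170:280,220:330];a=cv2.resize(a,(600,600),interpolation=cv2.INTER_CUBIC)
w=capture("wrist")[190:280,60:320]
w=cv2.resize(w,(800,277),interpolation=cv2.INTER_CUBIC);b=cv2.resize(a[250:520,50:500],(540,323));c=np.zeros((600,800,3),np.uint8);c[:277]=w;c[277:,:540]=b
cv2.imwrite("pics/e.png",c)
E
```

```text
time_s: 8.45
eef_pos: [540.1, -38.8, 44.0]
ee_rot: [0.0, 1.0, 0.02, 0.0]
force: [1.2, -0.7, 5.8]
grip_width: 0.001
grip_force: 2.9
```

View pics/e.png

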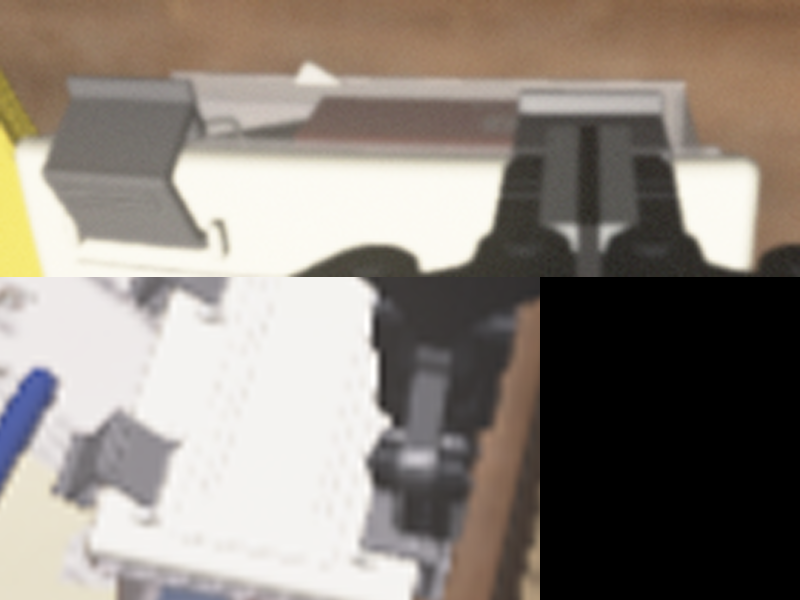

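The clip now looks level and the leg vertical, with the side force released — probably snapped. I'll press to a firm stop to confirm by force.

```bash
python3 -m crank '[[[0,0,0.04,0,0,0,0],[0,0,0.04,0,0,0,0],[0,0,0,0,0,0,0],[0,0,0,0,0,0,0],[0,0,0,0,0,0,0],[0,0,0,0,0,0,0],[0,0,0,0,0,0,0],[0,0,0,0,0,0,0]]]'
```

```text
time_s: 9.35
eef_pos: [540.4, -38.8, 42.9]
ee_rot: [0.0, 1.0, 0.02, 0.0]
force: [-1.7, 0.5, 13.6]
grip_width: -0.002
grip_force: 6.8
```

```bash
python3 -m crank '[[[0,0,0.04,0,0,0,0],[0,0,0.04,0,0,0,0],[0,0,0,0,0,0,0],[0,0,0,0,0,0,0],[0,0,0,0,0,0,0],[0,0,0,0,0,0,0],[0,0,0,0,0,0,0],[0,0,0,0,0,0,0]]]'
```

```text
time_s: 10.15
eef_pos: [540.7, -38.8, 42.1]
ee_rot: [0.0, 1.0, 0.02, 0.001]
force: [-4.1, 1.9, 25.4]
grip_width: 0.001
grip_force: 12.3
```

Hard stop at 25 N: first clip shut. Now the diagonal: near left.

```bash
python3 -m crank '[[[0,0,-0.3,0,0,0,0],[0,0,-1,0,0,0,0],[0,0,-0.3,0,0,0,0],[-1,-0.8,0,0,0,0,0],[-1,-0.8,0,0,0,0,0],[-1,-0.8,0,0,0,0,0],[-1,-0.8,0,0,0,0,0],[0,0,0,0,0,0,0]]]'; python3 go.py -1 1 18 58
```

```text
time_s: 10.95
eef_pos: [433.5, 39.1, 78.9]
ee_rot: [-0.0, 1.0, 0.021, -0.002]
force: [0.1, 0.5, 0.1]
grip_width: 0.002
grip_force: 0.0
t 10.95 pos [433.5  39.1  78.9] F [0.1 0.5 0.1] shift [-0.01 -0.24  0.84] turn [-0.01  0.03  0.03]
```

```bash
python3 -m crank '[[[-0.08,-0.26,0.2,0,0,0,0],[0,0,0.25,0,0,0,0],[0,0,0.2,0,0,0,0],[0,0,0.15,0,0,0,0],[0,0,0,0,0,0,0],[0,0,0,0,0,0,0],[0,0,0,0,0,0,0],[0,0,0,0,0,0,0]]]'; python3 go.py -1 1 18 58
```

```text
time_s: 11.75
eef_pos: [434.9, 43.7, 60.0]
ee_rot: [0.0, 1.0, 0.02, 0.0]
force: [0.4, -0.0, -0.2]
grip_width: 0.001
grip_force: 0.0
t 11.75 pos [434.9  43.7  60. ] F [ 0.4 -0.  -0.2] shift [-0.07 -0.06  0.08] turn [ 0.   -0.    0.01]
```

```bash
python3 -m crank '[[[-0.07,-0.06,0.06,0,0,0,0],[0,0,0.06,0,0,0,0],[0,0,0.06,0,0,0,0],[0,0,0.06,0,0,0,0],[0,0,0.06,0,0,0,0],[0,0,0.06,0,0,0,0],[0,0,0,0,0,0,0],[0,0,0,0,0,0,0]]]'
```

```text
time_s: 12.55
eef_pos: [432.8, 45.2, 50.8]
ee_rot: [-0.0, 1.0, 0.02, -0.0]
force: [-3.0, -0.1, 1.7]
grip_width: -0.002
grip_force: 1.2
```

Contact, same signature (side force outward). Press on.

```bash
python3 -m crank '[[[0,0,0.06,0,0,0,0],[0,0,0.06,0,0,0,0],[0,0,0.06,0,0,0,0],[0,0,0.06,0,0,0,0],[0,0,0.03,0,0,0,0],[0,0,0,0,0,0,0],[0,0,0,0,0,0,0],[0,0,0,0,0,0,0]]]'
```

```text
time_s: 13.35
eef_pos: [432.9, 45.2, 44.1]
ee_rot: [-0.0, 1.0, 0.02, -0.0]
force: [-3.3, 1.8, 4.9]
grip_width: -0.0
grip_force: 2.2
```

```bash
python3 -m crank '[[[0,0,0.04,0,0,0,0],[0,0,0.04,0,0,0,0],[0,0,0.04,0,0,0,0],[0,0,0,0,0,0,0],[0,0,0,0,0,0,0],[0,0,0,0,0,0,0],[0,0,0,0,0,0,0],[0,0,0,0,0,0,0]]]'
```

```text
time_s: 14.15
eef_pos: [432.9, 45.3, 42.2]
ee_rot: [0.0, 1.0, 0.02, 0.0]
force: [-10.7, 1.4, 22.3]
grip_width: -0.002
grip_force: 11.4
```

```bash
python3 -m crank '[[[0,0,0.04,0,0,0,0],[0,0,0.04,0,0,0,0],[0,0,0,0,0,0,0],[0,0,0,0,0,0,0],[0,0,0,0,0,0,0],[0,0,0,0,0,0,0],[0,0,0,0,0,0,0],[0,0,0,0,0,0,0]]]'
```

```text
time_s: 14.95
eef_pos: [433.1, 45.2, 41.5]
ee_rot: [0.0, 1.0, 0.02, 0.0]
force: [-15.4, 2.6, 40.8]
grip_width: -0.003
grip_force: 20.7
```

```bash
python3 -m crank '[[[0,0,-0.4,0,0,0,0],[0,0,-1,0,0,0,0],[-1,0,-0.5,0,0,0,0],[-1,0,-0.5,0,0,0,0],[-1,0,-0.3,0,0,0,0],[-1,0,0,0,0,0,0],[0,0,0,0,0,0,0],[0,0,0,0,0,0,0]]]'
cat > ang.py <<'E'
from fit import *
import cv2
V=np.array([486.666,3.151,.038,2,0,0,0,0,-.6])
def mask(sx,sy,a,lift,dx):
    v=V.copy();v[3]=lift;v[4:8]=a;v[:2]+=dx;M=np.zeros((384*8,512*8),np.uint8)
    def P(r,e,t=2):return (proj('side',pt(v,sx,sy,r,e,t))*8+4).astype(np.int32)
    def quad(c): cv2.fillConvexPoly(M,cv2.convexHull(np.array(c)),255)
    quad([P(-1,1),P(-1,-1),P(21,-1),P(21,1)]);quad([P(21,1),P(21,-1),P(21,-1,-17),P(21,1,-17)])
    return cv2.resize(M,(512,384),interpolation=cv2.INTER_AREA)/255.
def run(im):
    h=cv2.cvtColor(im,cv2.COLOR_BGR2HSV).astype(float)
    g=((h[...,1]<60)&(h[...,2]>60)&(h[...,2]<175)).astype(float)
    for k in idx:
        best={}
        for a in np.arange(-.05,.7,.05):
            b=0
            for lift in (0,2,4):
              for dx in [(i,j) for i in(-2,0,2) for j in(-2,0,2)]:
                m=mask(*k,a,lift,np.array(dx));near=cv2.dilate(m,np.ones((9,9)))>0
                b=max(b,np.minimum(m,g)[near].sum()/np.maximum(m,g)[near].sum())
            best[round(a,2)]=round(b,2)
        print(k,"best",max(best,key=best.get),list(best.values()))
if __name__=="__main__":
    print("before");run(cv2.imread("pics/side0.png"))
    im=capture("side");cv2.imwrite("pics/f.png",im);print("now");run(im)
E
python3 ang.py; python3 go.py 1 1 18 80
```

```text
time_s: 15.75
eef_pos: [333.7, 40.9, 106.9]
ee_rot: [0.0, 1.0, 0.02, 0.001]
force: [-0.4, 0.0, -1.2]
grip_width: 0.0
grip_force: 0.0
before
(-1, 1) best 0.6 [np.float64(0.62), np.float64(0.63), np.float64(0.63), np.float64(0.63), np.float64(0.63), np.float64(0.62), np.float64(0.62), np.float64(0.64), np.float64(0.66), np.float64(0.68), np.float64(0.7), np.float64(0.71), np.float64(0.71), np.float64(0.72), np.float64(0.72)]
(-1, -1) best 0.6 [np.float64(0.64), np.float64(0.65), np.float64(0.65), np.float64(0.67), np.float64(0.66), np.float64(0.65), np.float64(0.65), np.float64(0.69), np.float64(0.7), np.float64(0.72), np.float64(0.74), np.float64(0.75), np.float64(0.77), np.float64(0.78), np.float64(0.77)]
(1, 1) best 0.55 [np.float64(0.51), np.float64(0.53), np.float64(0.56), np.float64(0.57), np.float64(0.59), np.float64(0.62), np.float64(0.64), np.float64(0.65), np.float64(0.65), np.float64(0.67), np.float64(0.68), np.float64(0.68), np.float64(0.69), np.float64(0.68), np.float64(0.68)]
(1, -1) best 0.55 [np.float64(0.53), np.float64(0.55), np.float64(0.58), np.float64(0.6), np.floa
[... 746 characters left out ...]
0.75), np.float64(0.76)]
(1, 1) best 0.45 [np.float64(0.51), np.float64(0.53), np.float64(0.56), np.float64(0.58), np.float64(0.61), np.float64(0.63), np.float64(0.64), np.float64(0.66), np.float64(0.67), np.float64(0.68), np.float64(0.69), np.float64(0.69), np.float64(0.69), np.float64(0.68), np.float64(0.68)]
(1, -1) best 0.15 [np.float64(0.66), np.float64(0.69), np.float64(0.7), np.float64(0.71), np.float64(0.72), np.float64(0.72), np.float64(0.71), np.float64(0.71), np.float64(0.7), np.float64(0.69), np.float64(0.67), np.float64(0.65), np.float64(0.63), np.float64(0.61), np.float64(0.59)]
t 15.8 pos [333.9  40.9 106.8] F [ 0.8  0.6 -0.1] shift [ 8.13 -0.02  1.07] turn [ 0.   -0.01  0.01]
```

Near left is shut and the other diagonal still stands. The far right reading is less certain, so I'll press it again — harmless if it is shut.

```bash
python3 -m crank '[[[1,0.43,0,0,0,0,0],[1,0.43,0,0,0,0,0],[1,0.43,0,0,0,0,0],[1,0.43,0,0,0,0,0],[1,0.43,0,0,0,0,0],[1,0.43,0,0,0,0,0],[1,0.43,0,0,0,0,0],[1,0.43,0,0,0,0,0]]]'; python3 go.py 1 -1 18 50
```

```text
time_s: 16.6
eef_pos: [538.1, -37.3, 105.8]
ee_rot: [-0.0, 1.0, 0.02, -0.0]
force: [-0.3, 0.8, 1.0]
grip_width: 0.001
grip_force: 0.0
t 16.6 pos [538.1 -37.3 105.8] F [-0.3  0.8  1. ] shift [0.09 0.06 2.23] turn [-0.    0.    0.01]
```

```bash
python3 -m crank '[[[0,0,0.7,0,0,0,0],[0,0,0.7,0,0,0,0],[0,0,0.5,0,0,0,0],[0,0,0.3,0,0,0,0],[0,0,0.16,0,0,0,0],[0,0,0,0,0,0,0],[0,0,0,0,0,0,0],[0,0,0,0,0,0,0]]]'
```

```text
time_s: 17.4
eef_pos: [536.6, -36.9, 48.2]
ee_rot: [0.0, 1.0, 0.02, 0.001]
force: [0.5, 0.2, -0.0]
grip_width: -0.001
grip_force: 0.0
```

```bash
python3 -m crank '[[[0,0,0.1,0,0,0,0],[0,0,0.08,0,0,0,0],[0,0,0.05,0,0,0,0],[0,0,0,0,0,0,0],[0,0,0,0,0,0,0],[0,0,0,0,0,0,0],[0,0,0,0,0,0,0],[0,0,0,0,0,0,0]]]'
```

```text
time_s: 18.2
eef_pos: [536.8, -36.9, 43.1]
ee_rot: [0.0, 1.0, 0.02, 0.001]
force: [-3.1, 1.2, 12.3]
grip_width: -0.001
grip_force: 5.9
```

Far right was shut (no contact until about 44 mm). Now far left.

```bash
python3 -m crank '[[[0,0,-0.4,0,0,0,0],[0,0,-0.9,0,0,0,0],[0,-0.9,0,0,0,0,0],[0,-0.9,0,0,0,0,0],[0,-0.9,0,0,0,0,0],[0,-0.7,0,0,0,0,0],[0,0,0,0,0,0,0],[0,0,0,0,0,0,0]]]'; python3 go.py 1 1 18 58
```

```text
time_s: 19.0
eef_pos: [532.9, 48.0, 74.4]
ee_rot: [0.0, 1.0, 0.02, 0.0]
force: [-0.2, 0.1, -0.2]
grip_width: -0.002
grip_force: 0.0
t 19.0 pos [532.9  48.   74.4] F [-0.2  0.1 -0.2] shift [ 0.17 -0.04  0.66] turn [ 0.   -0.    0.02]
```

```bash
python3 -m crank '[[[0.17,-0.04,0.3,0,0,0,0],[0,0,0.3,0,0,0,0],[0,0,0.1,0,0,0,0],[0,0,0.08,0,0,0,0],[0,0,0.06,0,0,0,0],[0,0,0.06,0,0,0,0],[0,0,0.06,0,0,0,0],[0,0,0,0,0,0,0]]]'
```

```text
time_s: 19.8
eef_pos: [537.6, 49.2, 50.6]
ee_rot: [0.0, 1.0, 0.02, 0.001]
force: [0.5, -0.3, 2.6]
grip_width: 0.001
grip_force: 1.0
```

```bash
python3 -m crank '[[[0,0,0.06,0,0,0,0],[0,0,0.06,0,0,0,0],[0,0,0.06,0,0,0,0],[0,0,0.06,0,0,0,0],[0,0,0,0,0,0,0],[0,0,0,0,0,0,0],[0,0,0,0,0,0,0],[0,0,0,0,0,0,0]]]'
```

```text
time_s: 20.6
eef_pos: [536.6, 49.3, 44.1]
ee_rot: [-0.0, 1.0, 0.02, -0.001]
force: [-0.1, -0.7, 1.0]
grip_width: -0.0
grip_force: 0.1
```

Snapped already, by the drop in force; confirm against the stop.

```bash
python3 -m crank '[[[0,0,0.06,0,0,0,0],[0,0,0.06,0,0,0,0],[0,0,0.03,0,0,0,0],[0,0,0,0,0,0,0],[0,0,0,0,0,0,0],[0,0,0,0,0,0,0],[0,0,0,0,0,0,0],[0,0,0,0,0,0,0]]]'
```

```text
time_s: 21.4
eef_pos: [537.2, 49.4, 42.4]
ee_rot: [0.0, 1.0, 0.02, 0.0]
force: [-7.8, 0.7, 20.3]
grip_width: 0.002
grip_force: 10.2
```

```bash
python3 -m crank '[[[0,0,-0.4,0,0,0,0],[0,0,-1,0,0,0,0],[-1,0.8,0,0,0,0,0],[-1,0.9,0,0,0,0,0],[-1,0.9,0,0,0,0,0],[-1,0.8,0,0,0,0,0],[0,0,0,0,0,0,0],[0,0,0,0,0,0,0]]]'; python3 go.py -1 -1 18 58
```

```text
time_s: 22.2
eef_pos: [440.7, -39.8, 75.8]
ee_rot: [-0.0, 1.0, 0.019, 0.0]
force: [-0.0, -0.1, -0.1]
grip_width: -0.0
grip_force: 0.0
t 22.2 pos [440.7 -39.8  75.8] F [-0.  -0.1 -0.1] shift [-0.17  0.11  0.71] turn [-0.   -0.    0.01]
```

```bash
python3 -m crank '[[[-0.17,0.11,0.3,0,0,0,0],[0,0,0.3,0,0,0,0],[0,0,0.1,0,0,0,0],[0,0,0.1,0,0,0,0],[0,0,0.06,0,0,0,0],[0,0,0.06,0,0,0,0],[0,0,0.06,0,0,0,0],[0,0,0,0,0,0,0]]]'
```

```text
time_s: 23.0
eef_pos: [436.3, -42.5, 51.0]
ee_rot: [-0.0, 1.0, 0.02, -0.0]
force: [-1.7, -0.9, 1.0]
grip_width: -0.001
grip_force: 0.7
```

```bash
python3 -m crank '[[[0,0,0.06,0,0,0,0],[0,0,0.06,0,0,0,0],[0,0,0.06,0,0,0,0],[0,0,0.06,0,0,0,0],[0,0,0.04,0,0,0,0],[0,0,0,0,0,0,0],[0,0,0,0,0,0,0],[0,0,0,0,0,0,0]]]'
```

```text
time_s: 23.8
eef_pos: [436.5, -42.6, 44.1]
ee_rot: [0.0, 1.0, 0.02, 0.0]
force: [-1.5, -0.6, 2.2]
grip_width: -0.0
grip_force: 0.7
```

```bash
python3 -m crank '[[[0,0,0.06,0,0,0,0],[0,0,0.06,0,0,0,0],[0,0,0.04,0,0,0,0],[0,0,0,0,0,0,0],[0,0,0,0,0,0,0],[0,0,0,0,0,0,0],[0,0,0,0,0,0,0],[0,0,0,0,0,0,0]]]'
```

```text
time_s: 24.6
eef_pos: [436.7, -42.8, 42.0]
ee_rot: [0.0, 1.0, 0.02, 0.0]
force: [-12.0, 0.8, 30.6]
grip_width: 0.003
grip_force: 14.9
```

```bash
python3 -m crank '[[[0,0,-0.4,0,0,0,0],[0,0,-1,0,0,0,0],[-0.8,0,-0.7,0,0,0,0],[-1,0,-0.7,0,0,0,0],[-1,0,-0.7,0,0,0,0],[-1,0,0,0,0,0,0],[0,0,0,0,0,0,0],[0,0,0,0,0,0,0]]]'; sed -i 's/print("before");run.*$//' ang.py; python3 ang.py | sed 's/np.float64//g'
```

```text
time_s: 25.4
eef_pos: [341.9, -46.5, 127.8]
ee_rot: [0.0, 1.0, 0.02, 0.001]
force: [0.1, -0.1, -0.3]
grip_width: 0.0
grip_force: 0.0
now
(-1, 1) best 0.0 [(0.83), (0.85), (0.82), (0.79), (0.77), (0.74), (0.72), (0.7), (0.66), (0.63), (0.6), (0.57), (0.55), (0.52), (0.5)]
(-1, -1) best -0.05 [(0.85), (0.84), (0.83), (0.8), (0.79), (0.75), (0.75), (0.72), (0.7), (0.67), (0.64), (0.61), (0.59), (0.56), (0.54)]
(1, 1) best 0.1 [(0.63), (0.65), (0.67), (0.69), (0.69), (0.69), (0.69), (0.67), (0.64), (0.61), (0.59), (0.56), (0.55), (0.53), (0.51)]
(1, -1) best 0.2 [(0.65), (0.68), (0.69), (0.7), (0.71), (0.72), (0.7), (0.7), (0.7), (0.68), (0.66), (0.65), (0.62), (0.6), (0.59)]
```

```bash
python3 -c "
from rig import *
print(finish_job())"
```

```text
the job is handed in; nothing more can be done
None
```

I pressed all four clips in the order far right, near left, far left, near right. Each one stopped hard at 20–41 N at the same height. I then backed the arm clear and handed the job in at about 25 s; the hand-in gave no verdict. The final camera check showed the two near clips shut, but was less clear for the two far ones (best fit 0.1–0.2 rad). For those I relied on the force readings.

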